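# Clear a stray can onto the cage's roof row, then unlatch and hold the drop gate

### The arm

A 6-joint arm with a two-finger parallel gripper is mounted at the origin on a cart in front of the work surface, level with it; the furniture and walls round the work are solid. World frame = base frame: x ahead of the robot, y to its left, z up, the work surface at z = 0. Lengths are in m, angles in rad, forces in N, time in s.
With the tool pointing down it reaches from about 0.275 to 0.85 m from the base axis. Payload 5.2 kg.
Tool frame: the origin (TCP) lies between the finger pads, 19 mm behind the fingertips; this is the grasp point; z points along the fingers, y is the line along which they close (so a half turn about z gives the same grasp; the last joint's range is limited). The gripper opens to 85 mm and grips with 20 to 120 N. Pads are 22 mm wide; open, the fingers measure 114 mm over their backs; the gripper's body (76 mm by 85 mm) begins 54 mm behind the grasp point. The pads swing forward as they close: fully open they stand 13 mm farther back than shut.
Start: joints at [-1.53, 0.259, 1.535, -0, 1.348, -0.203], TCP at [0.133, -0.534, 0.25] pointing down, gripper open.
Joint ranges: [-3.14, 3.14], [-0.91, 2.08], [0.19, 2.58], [-1.22, 4.36], [0.22, 2.71], [-3.12, 3.12]. Speed limits (rad/s): [2.57, 2.57, 3.14, 3.14, 3.14, 3.14].

### API

Orientations are given as a rotation vector (axis times angle).
In Python, from rig import bot gives the robot as it stands. The module is installed in compiled form; this text tells all that it offers. Calls block until the motion is done:
- bot.move_ptp(position, orientation): joint-space move of the TCP to a pose.
- bot.move_straight(position, frame=None, feed=0.15): straight line of the TCP; frame=None keeps the orientation; feed is the mean speed in m/s.
- bot.move_j(angles): joint-space move.
- bot.move_gripper(opening, newtons=None): opening from 0.0 (shut) to 1.0 (fully open); newtons is the grip in N (None keeps the last); returns when the fingers have stopped.
- bot.dwell(seconds).
- bot.inverse_kinematics(position, orientation): joint angles nearest the present ones, or None.
- bot.snapshot(name): name is "scene" or "top"; returns the picture (420x560x3 uint8, red, green, blue); there is no depth.
- bot.camera_info(name): a dict with "fx", "fy", "cx", "cy" (pixels), "world_to_cam" (4x4, takes a point from world to camera coordinates). Camera axes: x right, y down, z forward; pixel columns grow to the right and rows downward; lengths in m; the calibration is good to about 2 mm. A picture is of the moment at which its call begins. camera_info takes no time and is no camera call.
A pose or a line that the arm cannot do raises bot.MotionError and nothing moves.
- bot.close_job(): hands the job in; it is judged then, once.
Readings, each from a call of its own:
- bot.read_clock(): time.
- bot.read_qpos(): joint angles.
- bot.read_joint_vel(): joint speeds.
- bot.read_joint_torque(): joint torques, N m.
- bot.read_ee_pos(): TCP position.
- bot.read_eef_rot(): TCP orientation.
- bot.read_ft_force(): force on the tool from outside, world axes, zero at the start.
- bot.read_ft_torque(): the same for the moment, N m.
- bot.read_finger_gap(): opening from 0.0 (shut) to 1.0 (fully open).
- bot.read_finger_force(): force on a finger pad.
Only numpy, scipy, OpenCV 4.12 (cv2) and the standard library are available. Lean on these libraries where they do the work, as an engineer would, in place of code of your own. Each camera call takes 0.05 s, during which the arm holds its last target. There are 200 camera calls.

### The job

A can has been left standing where the drop gate of the small bench cage comes down. First stand it on the cage's roof shelf, at the free right-hand end of the row, upright, in line with the two cans there and close beside its neighbour (a finger's width apart or less) without pushing them about, and let it go. Then open the cage: squeeze the safety catch on the right of the gate's top edge until it stays over, squeeze the latch on the left, and with it swing the gate down past its detent to wide open, at least three quarters of a right angle (it opens to 83 degrees); a spring pulls the gate shut, so finish while still holding it there, and leave the other things on the bench where they are.

Things in the scene. Friction and masses are not known exactly. Their poses are not given: they have to be found in the camera images.
- cage: Grey sheet-steel bench cage, fixed, 194 wide (y), 100 deep (x 0 to 100), 118 mm high. Origin on the bench under the middle of its gate; x runs from the gate into the cage, y to its left, z up. Its roof is a shelf: two lips 6 mm high along y, inner faces at x 18 and 92 mm, keep a row of cans on the line x = 55 mm; ends open. Keeper on the left jamb: x -25 to 12, y 88 to 100, z 91 to 115 mm.
- stray_can: Can 55 mm across (lid; body 52 mm), 64 mm high, about 0.16 kg, standing loose on the bench in front of the gate, in its way. Origin at the centre of its underside, z up its axis.
- row_can_2: Can of the same kind in the middle of the roof, the right one of the two that stand there: the stray can goes next to it, on its right (the cage's -y side), centres 56 to 72 mm apart. Loose; origin at the centre of its underside.
- row_can_1: Can of the same kind on the left end of the roof. Loose; origin at the centre of its underside.
- roof_row (a point): Point on the roof surface (118 mm above the bench) in the middle of the row's line; its axes are the cage's.
- gate_hinge (a point): Middle of the gate's hinge line, which lies along the cage's y, 28 mm above the bench at the cage's x = 0. The gate is a barred steel frame 166 wide, 90 high, 6 mm thick; its top edge comes towards the robot and down. A bracket 3 mm thick right of it (x -46 to 12, y -100 to -97, z up to 77 mm in the cage's frame) carries the detent.
- safety_pinch (a point): TCP point to squeeze the safety catch from above, fingers closing along y (axes of the gate, moves with it): two posts 40 mm high on the gate's top edge, right. Fixed square post, outer face 11.5 mm to -y of the point; round post of the pawl, outer face 26 mm to +y, 11.5 when squeezed. The point is midway of the squeezed posts (23 mm over all, 37.5 before), 16 mm below their tops.
- safety (a joint): Safety pawl, rad: 0 locked (its nose blocks the latch's bar), 0.36 squeezed fully; the latch is free from 0.25. A stiff pivot (about 1 N at the post): it stays where it is left.
- latch_pinch (a point): TCP point to squeeze the latch from above, fingers closing along y (axes of the gate, moves with it): two 10 mm square posts 40 mm high on its top edge, left. Fixed post: outer face 18 mm to -y; sliding post: 30 mm to +y, 18 when squeezed. 16 mm below the tops, 114 mm from the hinge line, 11 mm in front of the gate's mid-plane. The gripper may stay upright: the posts turn between the pads.
- latch (a joint): Latch bar, m: 0 with the bolt in its keeper, 0.012 squeezed fully; the bolt is clear from 0.008. Sprung back, about 5 N at 0 and 9 N at the end; it shoots home again if let go while the gate is shut.
- gate (a joint): Gate angle, rad: 0 shut (about 0.02 of play), growing as its top comes towards the robot and down; stop at 1.45. A spring shuts it (1.5 to 2.5 N at the posts); a spring detent must be pulled through between 0.5 and 0.95 (about 3 N more). Let go when wide open, it swings back to about 0.95; with the bolt out it will not shut home.
- wick_reel: Flat reel 33 x 53 x 10 mm lying on the bench, not part of the job. Origin at the centre of its underside.
- battery: Flat battery cell 38 x 105 x 6 mm lying on the bench, not part of the job. Origin at the centre of its underside.
Things that resemble listed ones, but are neither listed nor needed, are in the scene too. What is shaped like the row_can_1 but red is not meant.

How it is judged:
On the way, in this order (a step that is already met when the one before it is completed fails the run):
1. the stray can stands on the roof in the row, let go (x of stray_can in the frame of cage between 0.043 and 0.067 m and z of stray_can in the frame of cage between 0.113 and 0.124 m and angle between stray_can's own z axis and vertical below 0.08 rad and horizontal distance between stray_can and row_can_2 below 0.072 m and y of stray_can in the frame of cage below -0.045 m and contact force between the fingers and stray_can below 0.2 N and linear speed of stray_can below 0.03 m/s), for 0.2 s.
2. the safety catch is squeezed over (value of joint safety above 0.25 rad), for 0.2 s.
3. the latch is squeezed and the gate starts to open (value of joint latch above 0.006 m and value of joint gate above 0.06 rad), for 0.05 s.
4. the gate is past its detent (value of joint gate above 1 rad), for 0.1 s.
At the end, for the whole second after the job is handed in: The gate stands still at more than 1.17 rad (67 degrees) with the fingers on it (over 1 N), and all three cans stand upright in a row on the roof shelf (on its middle line within 12 mm, tilt under 0.08 rad), the stray can right of its neighbour with centres less than 72 mm apart and let go (all of step 1 and value of joint gate above 1.17 rad and velocity of joint gate between -0.1 and 0.1 rad/s and contact force between the fingers and cage above 1 N and x of row_can_1 in the frame of cage between 0.043 and 0.067 m and z of row_can_1 in the frame of cage between 0.113 and 0.124 m and angle between each of row_can_1, row_can_2's own z axis and vertical below 0.08 rad and x of row_can_2 in the frame of cage between 0.043 and 0.067 m and z of row_can_2 in the frame of cage between 0.113 and 0.124 m); the arm keeps its last pose, push and grip.
It fails at once if a can on the roof is pushed more than 20 mm or tipped (distance of any of row_can_1, row_can_2 from where it was at the start of the episode above 0.02 m or angle between any of row_can_1, row_can_2's own z axis and vertical above 0.35 rad).
It fails at once if the reel or the battery is pushed more than 30 mm (distance of any of wick_reel, battery from where it was at the start of the episode above 0.03 m).
It fails at once if the stray can is tipped over (angle between stray_can's own z axis and vertical above 0.5 rad).
It also fails if it takes over 51 s, if anything falls off the work surface, if the arm or the gripper's body presses on something with over 40 N, if the wrist force passes 120 N, or if a joint passes its speed limit or range.

## Working session

There is one attempt and no reset: what is moved stays moved. The work goes in short steps, each a Python script; the robot and the scene stay as the last script left them, time stands still between calls to the robot, and variables do not carry over. Pictures are saved under pics/ and viewed, at most 12 in all, crops included, and the job is handed in when it is done.

```bash
mkdir -p pics; python3 - <<'E'
from rig import bot
import cv2, numpy as np
for n in ("scene","top"):
    im=bot.snapshot(n); cv2.imwrite(f"pics/{n}0.png",cv2.cvtColor(im,cv2.COLOR_RGB2BGR))
    c=bot.camera_info(n); print(n,c["fx"],c["fy"],c["cx"],c["cy"]); print(np.round(c["world_to_cam"],4).tolist())
print(bot.read_clock(),bot.read_eef_rot(),bot.read_ee_pos(),bot.read_finger_gap())
E
```

```text
scene 431.09267134654783 431.09267134654783 281.1915771336963 218.61849386027419
[[0.769, -0.6389, 0.0182, -0.556], [-0.3945, -0.4969, -0.7729, 0.0745], [0.5029, 0.5872, -0.6342, 1.0538], [0.0, 0.0, 0.0, 1.0]]
top 496.597693284602 496.597693284602 285.06173717598614 208.7354744605025
[[0.0012, -0.9999, -0.0154, -0.3485], [-0.9953, 0.0003, -0.0971, 0.4248], [0.0971, 0.0154, -0.9952, 0.9784], [0.0, 0.0, 0.0, 1.0]]
0.1 [-3.11662644e+00 -3.81817669e-01 -1.76265641e-04] [ 0.13276293 -0.53326417  0.24925001] 0.999884786471906
```

View pics/scene0.png

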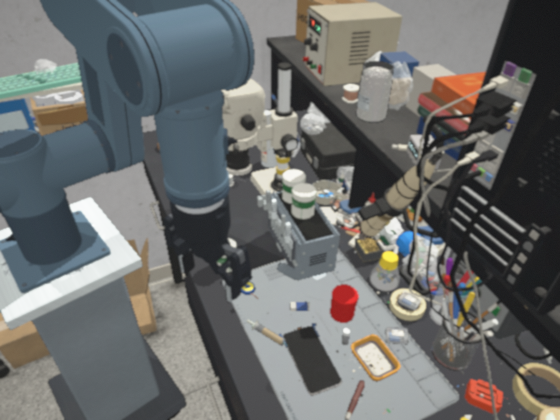

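View pics/top0.png

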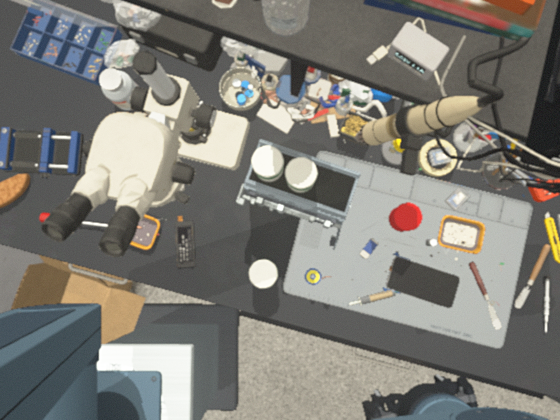

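```bash
cat > h.py <<'E'
from rig import bot
import cv2, numpy as np
def cam(n):
    c=bot.camera_info(n); return c, np.array(c["world_to_cam"])
def ray(n,uv):
    c,T=cam(n); d=np.array([(uv[0]-c["cx"])/c["fx"],(uv[1]-c["cy"])/c["fy"],1.])
    R=T[:3,:3]; d=R.T@d; return -R.T@T[:3,3], d/np.linalg.norm(d)
def plane(n,uv,z):
    o,d=ray(n,uv); return o+d*(z-o[2])/d[2]
def tri(uvt,uvs):
    A=np.zeros((3,3));b=np.zeros(3);L=[ray("top",uvt),ray("scene",uvs)]
    for o,d in L:
        P=np.eye(3)-np.outer(d,d);A+=P;b+=P@o
    p=np.linalg.solve(A,b); return p,[np.linalg.norm((np.eye(3)-np.outer(d,d))@(p-o)) for o,d in L]
def proj(n,p):
    c,T=cam(n); q=T[:3,:3]@np.array(p)+T[:3,3]; return np.array([c["fx"]*q[0]/q[2]+c["cx"],c["fy"]*q[1]/q[2]+c["cy"]])
def crop(n,name,x0,x1,y0,y1,k):
    im=cv2.cvtColor(bot.snapshot(n),cv2.COLOR_RGB2BGR); cv2.imwrite(f"pics/{name}_full.png",im)
    cv2.imwrite(f"pics/{name}.png",cv2.resize(im[y0:y1,x0:x1],None,fx=k,fy=k,interpolation=cv2.INTER_CUBIC))
E
python3 - <<'E'
from h import *
crop("top","t1",225,375,130,300,3.5)
crop("scene","s1",230,350,150,290,4)
print("stray",plane("top",(263,273),.064),"row1",plane("top",(267,162),.182),"row2",plane("top",(301,174),.182))
print(plane("top",(238,200),.118),plane("top",(342,228),.118))
im=cv2.imread("pics/t1_full.png"); hsv=cv2.cvtColor(im,cv2.COLOR_BGR2HSV)
m=((hsv[...,2]>170)&(hsv[...,1]<50)).astype(np.uint8)
n,l,s,c=cv2.connectedComponentsWithStats(m)
for i in range(1,n):
    if s[i,4]>150 and 225<c[i,0]<375 and 130<c[i,1]<300:
        cn=max(cv2.findContours((l==i).astype(np.uint8),0,1)[0],key=cv2.contourArea); print(c[i],s[i],cv2.minEnclosingCircle(cn),cv2.fitEllipse(cn))
E
```

```text
stray [ 0.29840813 -0.30746062  0.064     ] row1 [ 0.48837583 -0.32022477  0.182     ] row2 [ 0.46776611 -0.37765642  0.182     ]
[ 0.43111882 -0.26467202  0.118     ] [ 0.38044843 -0.45207328  0.118     ]
[265.42134831 160.99438202] [245 140  38  45 890] ((259.3712463378906, 162.8581085205078), 23.14444923400879) ((264.3970031738281, 162.30532836914062), (30.248779296875, 45.168907165527344), 28.825712203979492)
[300.97468354 172.53670886] [285 157  33  32 790] ((301.0, 172.5), 16.101341247558594) ((300.9851379394531, 172.5340118408203), (30.5144100189209, 31.17188835144043), 57.17733383178711)
[247.49444444 196.31111111] [236 184  27  21 180] ((248.82568359375, 195.9678955078125), 13.777634620666504) ((248.46498107910156, 194.71139526367188), (18.044239044189453, 24.330284118652344), 97.20513916015625)
[262.75497703 273.32465544] [249 259  29  29 653] ((262.76153564453125, 273.3153991699219), 14.48945426940918) ((262.7559814453125, 273.3260803222656), (27.950599670410156, 27.987276077270508), 42.393795013427734)
```

View pics/t1.png

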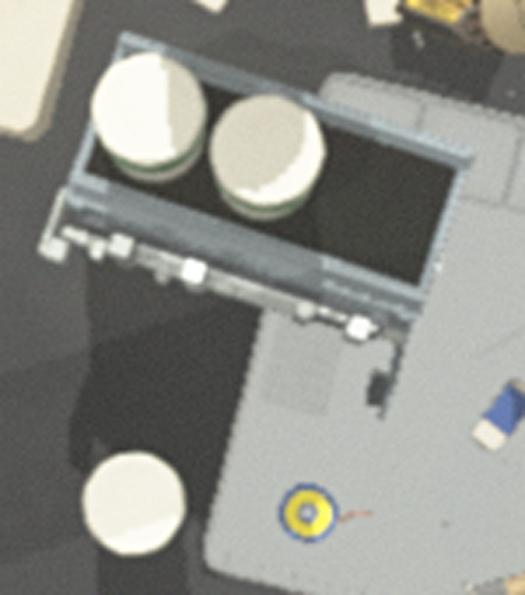

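View pics/s1.png

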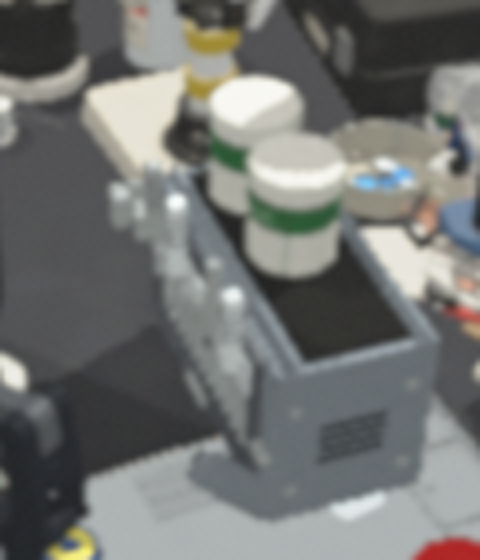

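Top crop: the two row cans' lids sit at about (265,162) and (301,172), and the stray can's lid is at (263,273). Latch posts are near (260,200) and (280,207), safety posts near (311,218) and (327,223). In the scene view the fixed safety post's top is at about (288,223) and the fixed latch post's at (274,200). The gripper hides the stray can there, so I'll move back to clear the view and measure from both cameras.

```bash
cat >> h.py <<'E'
from scipy.spatial.transform import Rotation as Rn
def down(phi):  # tool down, closing line along world angle phi
    y=np.array([np.cos(phi),np.sin(phi),0]); z=np.array([0,0,-1.]); return Rn.from_matrix(np.c_[np.cross(y,z),y,z]).as_rotvec()
E
python3 - <<'E'
from h import *
yaw=np.arctan2(-.263,.965)
best=None
for k in (yaw,yaw+np.pi):
    q=bot.inverse_kinematics([.04,-.34,.36],down(k)); print(k,None if q is None else np.round(q,2))
    if q is not None and (best is None or abs(q[5])<abs(best[1][5])): best=(k,q)
bot.move_j(best[1]); print(bot.read_clock(),bot.read_ee_pos())
crop("scene","s2",215,345,160,280,6)
crop("top","t2",225,345,140,240,6.5)
for n in("t2","s2"):
    im=cv2.imread(f"pics/{n}_full.png"); hsv=cv2.cvtColor(im,cv2.COLOR_BGR2HSV)
    for nm,m in(("white",(hsv[...,2]>165)&(hsv[...,1]<50)),("green",(hsv[...,0]>50)&(hsv[...,0]<85)&(hsv[...,1]>90))):
        k,l,s,c=cv2.connectedComponentsWithStats(m.astype(np.uint8))
        for i in range(1,k):
            if s[i,4]>60 and 200<c[i,0]<360 and 130<c[i,1]<310: print(n,nm,np.round(c[i],1),s[i])
E
```

```text
-0.26607667209204294 [-1.78 -0.19  1.74  0.    1.59 -1.52]
2.8755159814977502 [-1.78 -0.19  1.74 -0.    1.59  1.62]
1.4 [ 0.04001672 -0.34030514  0.35987742]
t2 white [218.4 141.5] [ 177  110   72   58 2238]
t2 white [263.1 164.2] [ 236  140   47   64 1014]
t2 white [300.9 172.5] [285 157  33  32 804]
t2 white [253.9 199.1] [243 195  20   9  76]
t2 white [262.7 273.2] [249 259  29  29 658]
s2 white [245.5 138.4] [231 132  26  10  73]
s2 white [264.5 178.5] [252 166  24  27 394]
s2 white [300.5 184.9] [282 169  49  32 663]
s2 white [226. 175.] [220 171  13   8  75]
s2 white [336.2 216.5] [321 207  34  20 303]
s2 white [224.1 246.3] [213 238  23  18 337]
s2 white [343.8 271. ] [336 262  19  18 214]
```

View pics/s2.png

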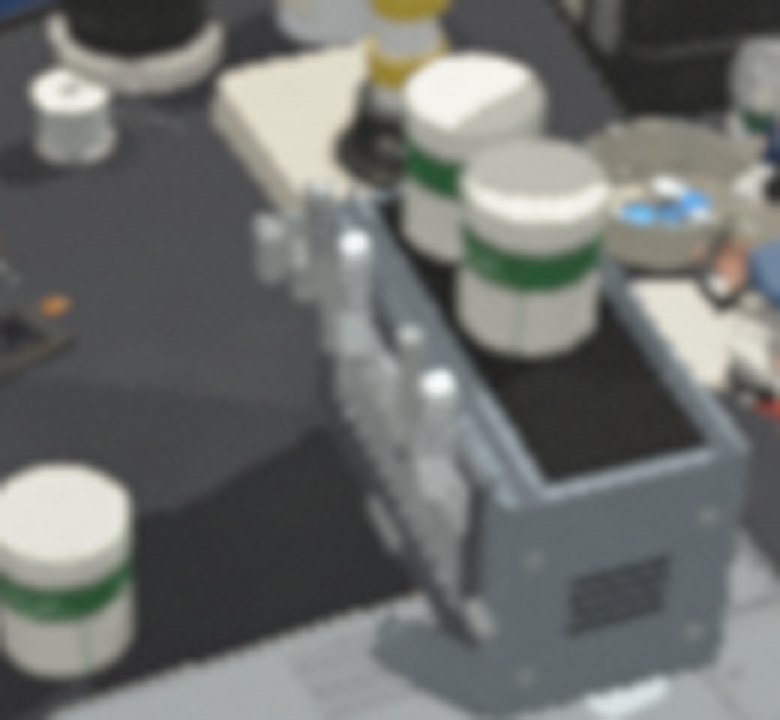

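View pics/t2.png

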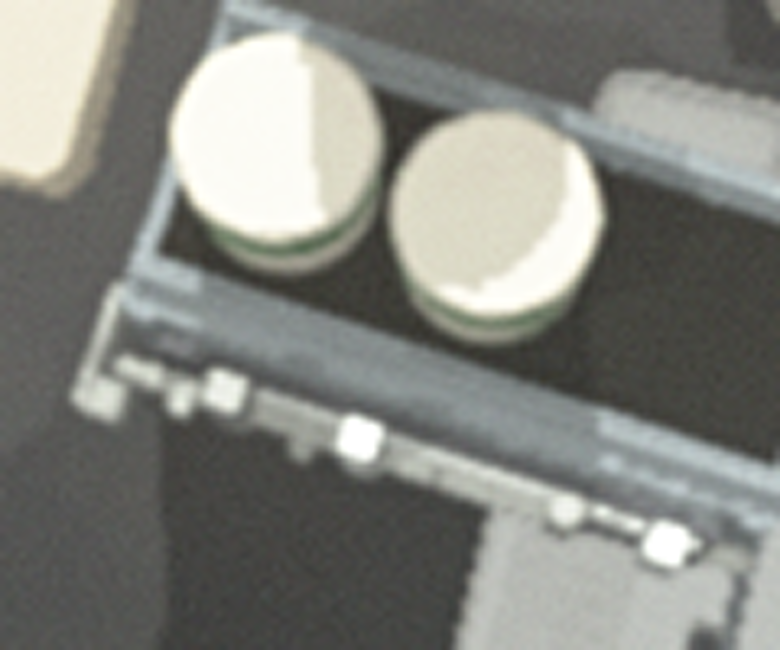

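Scene crop: stray lid centre is at about (225,244), row 2's lid at (303,190) and row 1's at (294,175). Post tops: latch fixed (274,200), safety fixed (288,224), safety round (283,216). In the top view the post tops are at (259,200), (280,207), (312,218) and (327,223).

```bash
python3 - <<'E'
from h import *
T=lambda x,y:((x+.5)/6.5-.5+225,(y+.5)/6.5-.5+140)
S=lambda x,y:((x+.5)/6-.5+215,(y+.5)/6-.5+160)
T1=lambda x,y:((x+.5)/3.5-.5+225,(y+.5)/3.5-.5+130)
P={"stray":((262.76,273.3),S(64,509)),"row1":(T(277,139),S(476,95)),"row2":(T(497,213),S(533,182)),
"latchfix":(T(360,439),S(355,243)),"safefix":(T(665,545),S(437,383)),"saferound":(T(568,510),S(410,337)),
"latchslide":(T(225,390),S(320,192)),"backR":(T1(470,158),S(745,440))}
R={}
for k,(a,b) in P.items():
    R[k],e=tri(a,b); print(k,np.round(R[k],4),np.round(e[0],4))
top={k:plane("top",P[k][0],z) for k,z in dict(stray=.064,row1=.182,row2=.182,latchfix=.158,safefix=.158,saferound=.158,latchslide=.158,backR=.124).items()}
for k in top: print(k,np.round(top[k][:2],4), "scene plane",np.round(plane("scene",P[k][1],top[k][2])[:2],4))
for a,b in(("latchfix","safefix"),("row1","row2"),("latchslide","safefix")):
    for D in(R,top):
        d=(D[a]-D[b])[:2]; print(a,b,np.linalg.norm(d),"yaw",np.degrees(np.arctan2(-d[0],d[1])))
E
```

```text
stray [ 0.2988 -0.3077  0.0656] 0.001
row1 [ 0.4904 -0.3206  0.1814] 0.0002
row2 [ 0.4701 -0.3773  0.1812] 0.0007
latchfix [ 0.414  -0.3416  0.1581] 0.0001
safefix [ 0.3858 -0.4221  0.1579] 0.0003
saferound [ 0.395  -0.3966  0.1576] 0.0003
latchslide [ 0.427  -0.3052  0.1551] 0.0007
backR [ 0.4774 -0.484   0.1236] 0.0017
stray [ 0.2978 -0.307 ] scene plane [ 0.3005 -0.3068]
row1 [ 0.4902 -0.3205] scene plane [ 0.4899 -0.3213]
row2 [ 0.4706 -0.3777] scene plane [ 0.4687 -0.3777]
latchfix [ 0.4141 -0.3417] scene plane [ 0.414  -0.3414]
safefix [ 0.386  -0.4223] scene plane [ 0.3855 -0.4221]
saferound [ 0.3952 -0.3967] scene plane [ 0.3944 -0.3967]
latchslide [ 0.4272 -0.3058] scene plane [ 0.4239 -0.308 ]
backR [ 0.476  -0.4828] scene plane [ 0.4786 -0.4851]
latchfix safefix 0.08532425845606356 yaw -19.33021511024357
latchfix safefix 0.08537348590119904 yaw -19.255148423234576
row1 row2 0.0601970903556643 yaw -19.6749922557501
row1 row2 0.0604407757537991 yaw -18.89207715438853
latchslide safefix 0.12402523568649691 yaw -19.420041824169637
latchslide safefix 0.12360481760210515 yaw -19.498339808837088
```

Both views agree: yaw is about -19.35°, and the heights match the text. Now the can.

```bash
cat >> h.py <<'E'
YAW=np.radians(-19.35); CX=np.array([np.cos(YAW),np.sin(YAW),0]); CY=np.array([-np.sin(YAW),np.cos(YAW),0])
ROW2=np.array([.4704,-.3775,0]); LATCH=np.array([.414,-.3416,0])+.013*CY; SAFE=np.array([.3858,-.4221,0])+.0065*CY
def at(p,z): return [p[0],p[1],z]
def st(): print("t",round(bot.read_clock(),2),"tcp",np.round(bot.read_ee_pos(),4),"gap",round(bot.read_finger_gap(),3),"ff",np.round(bot.read_finger_force(),1),"ft",np.round(bot.read_ft_force(),1))
E
python3 - <<'E'
from h import *
s=np.array([.2985,-.3074,0]); g=ROW2-.063*CY+.0005*CX; print(g)
bot.move_ptp(at(s,.14),down(YAW)); print(np.round(bot.read_qpos(),2))
bot.move_straight(at(s,.037),feed=.12); st()
bot.move_gripper(0.45,30); st()
bot.move_straight(at(s,.27),feed=.2); st()
bot.move_straight(at(g,.27),feed=.2)
bot.move_straight(at(g,.17),feed=.12); st()
crop("top","t3",225,375,130,300,3.5); crop("scene","s3",215,345,130,270,4)
E
```

```text
[ 0.44999747 -0.43710694  0.        ]
[-1.06  0.15  1.97 -0.    1.02 -0.72]
t 3.79 tcp [ 0.2987 -0.308   0.0376] gap 1.001 ff 0.0 ft [0.1 0.  0.4]
t 4.19 tcp [ 0.2986 -0.3077  0.0377] gap 0.632 ff 30.4 ft [-1.8  1.5  5.5]
t 5.51 tcp [ 0.2981 -0.3067  0.2688] gap 0.631 ff 32.0 ft [-0.2  0.1 -2.7]
t 7.64 tcp [ 0.4503 -0.4376  0.171 ] gap 0.632 ff 32.0 ft [ 0.4 -0.7 -1.8]
```

View pics/s3.png

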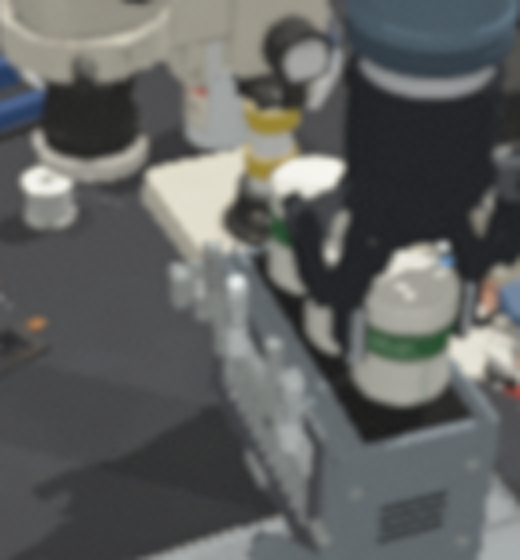

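The can hangs upright over the free end, clear of its neighbour. Next I lower it and release.

```bash
python3 - <<'E'
from h import *
g=ROW2-.063*CY+.0005*CX
bot.move_straight(at(g,.160),feed=.06); st()
for z in (.158,.1565,.155,.154):
    bot.move_straight(at(g,z),feed=.04); f=bot.read_ft_force(); print(z,np.round(f,1))
    if f[2]>1.5: break
st()
bot.move_gripper(.84); st()
bot.move_straight(at(g,.27),feed=.15)
bot.move_ptp(at(SAFE-.05*CX,.27),down(YAW+np.pi/2)); print(np.round(bot.read_qpos(),2)); st()
crop("scene","s4",215,345,130,270,4); crop("top","t4",225,375,130,260,4.5)
E
```

```text
t 8.06 tcp [ 0.4497 -0.4367  0.1593] gap 0.633 ff 32.0 ft [-0.4 -0.9 -1.3]
0.158 [-0.2 -0.1 -2.6]
0.1565 [-0.7  0.  -2. ]
0.155 [-0.3  1.3  2.9]
t 8.81 tcp [ 0.4501 -0.4373  0.1558] gap 0.636 ff 32.1 ft [-0.3  1.3  2.9]
t 9.12 tcp [ 0.45   -0.4372  0.1549] gap 0.84 ff 0.0 ft [-0.1  0.8  0.1]
[-1.08  0.2   1.56  0.    1.38 -2.31]
t 11.54 tcp [ 0.3408 -0.3994  0.2697] gap 0.84 ff 0.0 ft [-0.2  0.6  0.6]
```

View pics/s4.png

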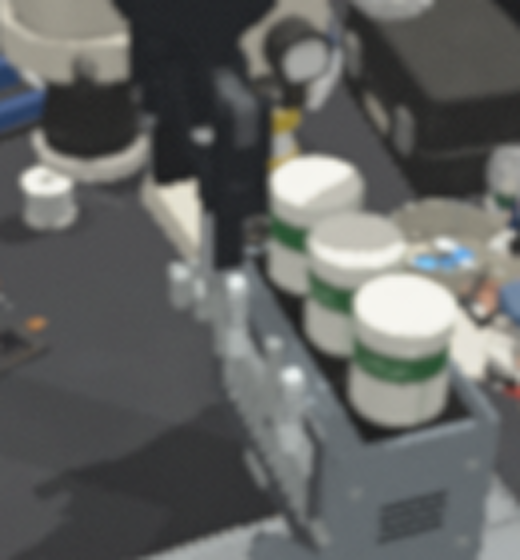

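All three cans stand in a row with the stray at the right-hand end, upright. Next is the safety catch.

```bash
python3 - <<'E'
from h import *
p=plane("scene",(215+404.5/4-.5,130+303.5/4-.5),.182); d=p-ROW2; print("stray rel row2 cage x,y",d@CX,d@CY)
s=SAFE-.002*CX
bot.move_gripper(.78,20)
bot.move_ptp(at(s,.22),down(YAW+np.pi/2)); bot.move_straight(at(s,.144),feed=.1); st()
for o in (.6,.5,.45,.4,.36,.32,.29,.26,.22):
    bot.move_gripper(o); print(o,round(bot.read_finger_gap(),3),round(float(np.max(bot.read_finger_force())),1),np.round(bot.read_ft_force(),1))
    if bot.read_finger_gap()>o+.02: break
st()
bot.dwell(.2)
bot.move_gripper(.78); bot.move_straight(at(s,.22),feed=.15); st()
bot.move_ptp(at(LATCH-.03*CX,.27),down(YAW+np.pi/2))
crop("scene","s5",215,345,130,270,4)
E
```

```text
stray rel row2 cage x,y 0.0012746806830596046 -0.060903382365698464
t 13.16 tcp [ 0.3863 -0.4158  0.1448] gap 0.781 ff 0.0 ft [-0.7 -0.8 -0.7]
0.6 0.601 0.0 [ 0.7  0.4 -0.9]
0.5 0.5 0.9 [0.9 1.1 1.6]
0.45 0.45 0.9 [0.5 0.8 1.2]
0.4 0.4 0.9 [1.  1.1 1.6]
0.36 0.364 2.2 [0.5 3.5 3. ]
0.32 0.325 4.5 [2.4 6.4 5.6]
0.29 0.304 19.8 [2.5 5.9 6.5]
0.26 0.3 19.8 [1.5 5.3 6.8]
t 15.03 tcp [ 0.3865 -0.4142  0.1443] gap 0.3 ff 19.8 ft [1.5 5.3 6.8]
t 16.35 tcp [ 0.3858 -0.4149  0.2193] gap 0.783 ff 0.0 ft [-0.3 -0.3  0.6]
```

View pics/s5.png

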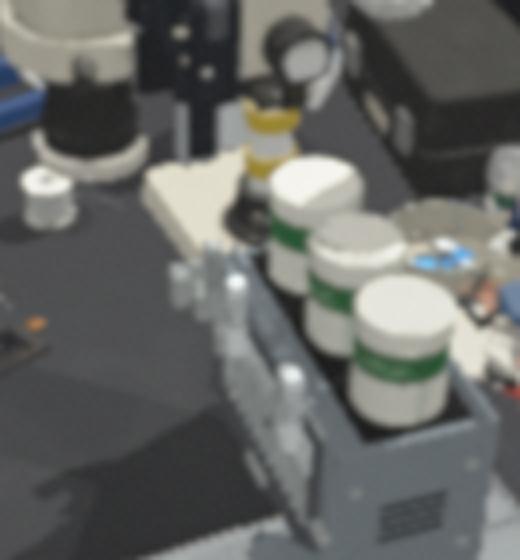

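The round pawl post now sits against the square one (scene near (288,222)). Gap readings run about 1.7 mm high, so the catch is fully over. Now the latch and gate.

```bash
python3 - <<'E'
from h import *
L=LATCH+.0008*CY
bot.move_gripper(.83,40)
bot.move_ptp(at(L,.22),down(YAW+np.pi/2)); bot.move_straight(at(L,.144),feed=.1); st()
for o in (.65,.55,.48,.40):
    bot.move_gripper(o,40); print(o,round(bot.read_finger_gap(),3),round(float(np.max(bot.read_finger_force())),1),np.round(bot.read_ft_force(),1))
st()
if bot.read_finger_gap()<.50:
    a,b=.116,.011
    for th in (.05,.1,.15,.2):
        x=-(a*np.sin(th)+b*np.cos(th))+b; z=.028+a*np.cos(th)-b*np.sin(th)
        bot.move_straight(at(L+x*CX,z),feed=.08); print(th,np.round(bot.read_ft_force(),1),round(bot.read_finger_gap(),3))
st()
crop("scene","s6",215,345,130,270,4)
E
```

```text
t 18.38 tcp [ 0.4189 -0.3291  0.1448] gap 0.83 ff 0.0 ft [ 0.2 -1.  -0.6]
0.65 0.654 2.6 [2.6 3.9 3.1]
0.55 0.555 3.2 [3.1 6.1 4.7]
0.48 0.484 3.7 [2.8 6.3 4.9]
0.4 0.408 32.2 [-2.4 -0.2  6.6]
t 19.39 tcp [ 0.4188 -0.3294  0.1455] gap 0.408 ff 32.2 ft [-2.4 -0.2  6.6]
0.05 [ 1.5 -1.   5.3] 0.41
0.1 [ 1.1 -0.9  6. ] 0.405
0.15 [ 0.9 -0.5  6.3] 0.405
0.2 [ 0.3 -1.   5.7] 0.408
t 20.39 tcp [ 0.3977 -0.3222  0.141 ] gap 0.408 ff 30.1 ft [ 0.3 -1.   5.7]
```

View pics/s6.png

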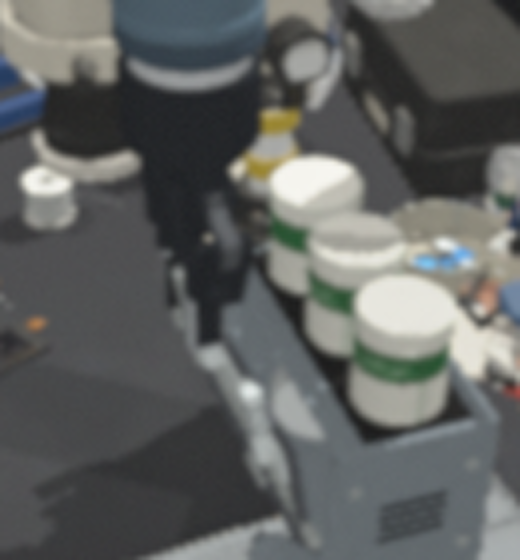

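The gate moves with the latch held: its safety post has shifted out from (288,224) to (277,227). Continuing along the arc.

```bash
python3 - <<'E'
from h import *
L=LATCH+.0008*CY; a,b=.116,.011
bot.move_gripper(.3,40); st()
for th in np.r_[np.arange(.3,1.31,.1),1.37]:
    x=-(a*np.sin(th)+b*np.cos(th))+b; z=.028+a*np.cos(th)-b*np.sin(th)
    bot.move_straight(at(L+x*CX,z),feed=.08); print(round(th,2),np.round(bot.read_ft_force(),1),round(bot.read_finger_gap(),3),round(float(np.max(bot.read_finger_force())),1))
    if bot.read_finger_gap()<.37: print("lost?"); break
bot.dwell(.3); st()
crop("scene","s7",200,350,130,290,3.6)
E
```

```text
t 20.66 tcp [ 0.3977 -0.3223  0.1411] gap 0.398 ff 39.2 ft [-0.  -0.6  6.6]
0.3 [ 0.4 -1.9  6.6] 0.404 40.3
0.4 [-1.1 -1.8  5.9] 0.4 40.8
0.5 [-2.  -2.4  5.3] 0.406 41.0
0.6 [-1.3 -1.8  5.5] 0.402 41.1
0.7 [ 0.  -0.7  6.2] 0.4 41.0
0.8 [-1.4 -1.4  5. ] 0.401 40.9
0.9 [-3.8 -7.2  1. ] 0.399 42.1
1.0 [-3.7 -4.4  3.5] 0.399 41.3
1.1 [-3.9 -4.   4.3] 0.401 41.2
1.2 [-4.  -4.5  5.2] 0.397 41.1
1.3 [-5.6 -4.7  4.9] 0.398 40.8
1.37 [-5.4 -3.6  4.4] 0.402 40.9
t 24.42 tcp [ 0.3195 -0.2952  0.041 ] gap 0.402 ff 40.9 ft [-4.7 -5.1  4.6]
```

View pics/s7.png

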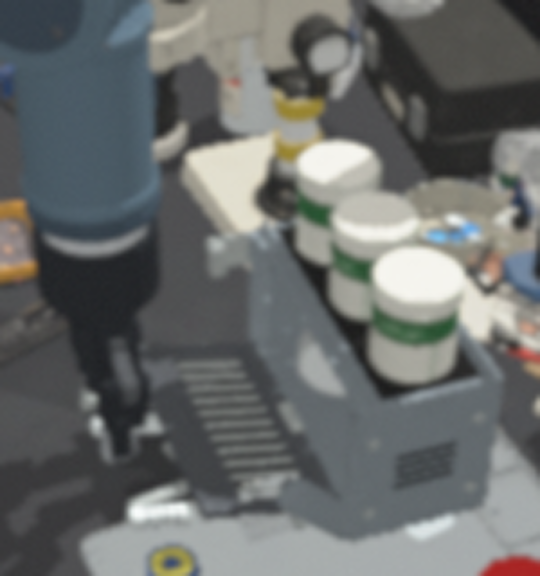

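The gate lies almost flat with the fingers on the latch posts, and the cans are undisturbed. Before handing in I'll check the gate angle from the safety post tip, at about (237,271) in the scene view.

```bash
python3 - <<'E'
from h import *
S=np.array([.3858,-.4221,0])
for th in (1.1,1.2,1.3,1.37,1.45):
    p=S+(.011-(.130*np.sin(th)+.011*np.cos(th)))*CX; p[2]=.028+.130*np.cos(th)-.011*np.sin(th)
    print(th,np.round(proj("scene",p),1))
st(); print(np.abs(bot.read_joint_vel()).max())
E
```

```text
1.1 [238.5 263.2]
1.2 [236.8 267.7]
1.3 [235.7 272.2]
1.37 [235.3 275.2]
1.45 [235.2 278.6]
t 24.47 tcp [ 0.3195 -0.2953  0.041 ] gap 0.405 ff 40.9 ft [-4.7 -5.   4.6]
0.0016421708439880818
```

```bash
python3 -c "
from rig import bot
print(bot.close_job())"
```

```text
the job is handed in; nothing more can be done
None
```

The job is handed in: the stray can stands upright at the right end of the roof row, about 61–63 mm centre to centre from its neighbour. The safety catch is over, and the gate is held open at about 1.3 rad with roughly 40 N of grip on the latch. The clock read about 24.5 s; the hand-in returned no verdict.

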